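Index the length stop by feel

ROBOT

A 6-joint arm with a two-finger parallel gripper is mounted at the origin on the work surface. World frame = base frame: x ahead of the robot, y to its left, z up, the work surface at z = 0. Lengths are in mm, angles in rad, forces in N, time in s.
With the tool pointing down it reaches from about 275 to 750 mm from the base axis. Payload 10.2 kg.
Tool frame: the origin (TCP) lies at the very end of the fingers, on their centre line; the grasp point (between the pads) lies 19 mm behind it; z points along the fingers, y is the direction in which the jaws open and shut (so a half turn about z gives the same grasp; the last joint's range is limited). The gripper opens to 85 mm and grips with 20 to 120 N. Pads are 22 mm wide; open, the fingers measure 114 mm over their backs; the gripper's body (76 mm by 85 mm) begins 54 mm behind the grasp point. The pads swing forward as they close: fully open they stand 13 mm farther back than shut.
Start: joints at [1.023, 0.313, 1.498, -0, 1.331, -0.223], TCP at [167.55, 497.552, 231.294] pointing down, gripper open.
Joint ranges: [-2.94, 2.94], [-0.97, 2.17], [0.19, 2.56], [-1.23, 4.37], [0.02, 3.11], [-2.88, 2.88]. Speed limits (rad/s): [2.39, 2.39, 3.01, 3.14, 3.14, 3.14].

INTERFACE

Orientations are given as a unit quaternion [w, x, y, z].
In Python, from rig import * gives the robot as it stands. The module is installed in compiled form; this text tells all that it offers.
- The arm moves only by the shell command python3 -m crank 'ROWS' [FORCE]. ROWS is a JSON object of lists of equal length, an entry for each row: "dp": the shift along the world's x, y, z in cm, a list of three; "delta_rot": the turn, a rotation vector about the world's x, y, z in degrees, a list of three; "claw": the closure in counts, from 0 (fully open) to 255 (shut). A call has 1 to 10 rows; each row shifts and turns the commanded pose from where the row before left it; what a row does not reach is not made up. A row lasts 1/10 s, in which the tool goes at most 50 mm and 8.59 degrees, less where a joint would pass 70% of its speed; a pose out of reach is approached as far as the arm can. A call is refused whole if a number of a shift passes 5 or a number of a turn 8.59, either way. A call with a gripper value outside its range is refused whole. The fingers move at their own pace and stop on an object; FORCE is the grip in N (left out, the last holds). Time passes only in rows, so rows that do not move let the fingers close. It gives the time, the measured TCP pose, the force and the opening at its end, in the units of the state.
- sense(): the state, without advancing time (a new reading comes with each control period).
- capture(name): name is "scene" or "top" or "wrist"; returns (picture, depth): 420x560x3 uint8, red, green, blue; 420x560 float32, mm along the optical axis (not along the pixel's ray), 0 where there is no reading.
- camera_model(name): a dict with "fx", "fy", "cx", "cy" (pixels), "cam_to_world" (4x4, takes a point from camera to world coordinates); the wrist camera has in their place "T_tool_cam" (4x4, takes a point from camera to tool coordinates, whose origin is the TCP and whose axes are the flange's). Camera axes: x right, y up, looking along -z (the intrinsics and any distortion apply to the point x, -y, -z); pixel columns grow to the right and rows downward; lengths in mm; the calibration is good to about 2 mm. The wrist camera is an equidistant fisheye: a pixel r from the principal point sees the ray r / f radians off the axis. A picture is of the moment at which its call begins: read the wrist's pose just before it. camera_model takes no time and is no camera call.
- finish_job(): hands the job in, once; it reports no verdict.
Trained networks look in the newest picture that a camera, given by its name, has taken for a name from the list of things; names that differ only in an ending like _2 or _b are one class to them, and where a whole thing is asked for, a point or a joint stands for the part that bears it (a point fixed in the world has none). Each returns a list of dicts, best first, with "p" (0 to 1); they miss things now and then, are a little off and sometimes report something else, mostly with a low value. They report only what shows in the picture. A call takes as long as a camera call.
- boxes_of(camera, target): "centre" ([column, row] in pixels, amid what is visible of it).
- masks_of(camera, target): "region" (420x560 bool, what is visible of it) and "centre" ([column, row] in pixels, amid what is visible of it).
- pinpoint(camera, target): "centre" ([column, row] in pixels: a listed point, or the origin of a listed thing).
The state is a dict: "time_s": time; "joints": joint angles; "dq": joint speeds; "tau": joint torques, N m; "eef_pos": TCP position; "ee_rot": TCP orientation; "force": force on the tool from outside, world axes, zero at the start; "wrist_torque": the same for the moment, N m; "grip_width": opening from 0.0 (shut) to 1.0 (fully open).
Only numpy, scipy, OpenCV 4.12 (cv2) and the standard library are available. Lean on these libraries where they do the work, as an engineer would, in place of code of your own. Each camera call takes 0.05 s, during which the arm holds its last target.

TASK

Set the length stop of the cutting bench: take the index pin (the one with the collar and the black grip) out of the rack, put it down through the bore of the carriage until its tip rests on the hidden index strip, and, keeping the pin in hand and pressing it only lightly, drag the carriage with it away from its starting end until the pin drops into the notch. Stop there, ease the pin fully home with its collar flat on the boss, and let go. Never force the pin (30 N is too much), and leave the other things where they are.

Things in the scene. Friction and masses are not known exactly. Their poses are not given: they have to be found in the camera images.
- stop_base: The length stop, bolted down: aluminium bed with a square bar along its own y between two dark steel end clamps (74 x 50 x 70 mm high), 380 mm long in all, a low stock rest on its +x side. Origin: underside of the bed, under the bar's centreline, midway between the clamps; x across the bar, y along it (the way the carriage slides), z up.
- strip_top (a point): Point on the bar's centreline midway between the clamps, level with the top of the steel index strip (57 mm above the table) that runs along the bar under the carriage. One notch is cut across the strip: 15.5 mm long along y, 16 mm deep, vertical sides. The strip is clamped elsewhere along y each time, so the notch's place is unknown; the carriage hides it. This point is not the notch.
- stop (a joint): Carriage position along the base's +y, m: 0 at the -y clamp (start 0 to 0.02), 0.115 at the far end. Slides stiffly (2 to 4 N), stays where left. The notch is under the bore at a value somewhere from 0.055 to 0.095. Carriage: aluminium sleeve 64 x 150 mm, top 64 mm above the table, a square steel guide boss 44 x 44 mm near its -y end, a steel flag plate near its +y end reaching to the +x side.
- stop_bore (a point): Centre of the mouth of the round bore in the carriage's guide boss, on the boss's top face 88 mm above the table; moves with the carriage. Bore: vertical, 14 mm across, 2 mm chamfer, 30 mm deep, open below onto the index strip, whose top is 31 mm below this point. Axes as those of stop_base.
- pin: The index pin, loose, hanging in one of the rack's holes: steel shank 12 mm thick, 43 mm long, its last 5 mm tapering to 8 mm; steel collar 26 mm across, 6 mm thick; above it a fluted black grip 24 mm across, 44 mm long. 93 mm overall, 80 to 160 g. Origin: centre of its tip (lower end), z up along the pin.
- pin_collar (a point): Centre of the underside of the pin's collar, 43 mm above its tip. With the tip on the strip beside the notch it stands 12 mm above stop_bore; once over the notch the pin can go down these 12 mm until the collar lies flat on the boss (home: this point on stop_bore, tip 12 mm deep in the notch, 4 mm clear of its floor).
- pin_grip (a point): Where to hold the index pin: on its axis, 75 mm above the tip, 26 mm above the collar's top, 18 mm below the top of the grip.
- rack: Wooden pin rack, 56 x 230 x 55 mm high, fixed on the table, with three upright holes 16 mm across and 48 mm deep in a row along its own y, at -70, 0 and +70 mm. The index pin hangs in one of them by its collar (collar's underside 55 mm above the table); a punch and a clevis pin stand in the others, and which is where changes. Origin: centre of its underside.
- punch: a plain dark steel drift punch, a rod 12 mm thick and 122 mm long with a tapered foot, standing in one of the rack's holes; no collar and no grip. Leave it. Origin: centre of its foot, z up along it
- clevis: a plain steel clevis pin, 12 mm thick with a flat 20 mm head, standing in one of the rack's holes with its head 8 mm above the rack; no grip. Leave it. Origin: centre of its foot
- offcut: an offcut of aluminium mounting rail, open channel 40 x 160 x 42 mm high, lying on the table, a bystander. Origin: centre of its underside
- tape: a black tape measure, 70 x 32 x 66 mm, standing on the table, a bystander. Origin: centre of its underside
- spanner: a steel spanner lying on the table, a bystander. Origin: centre of its underside
- clamp: a small aluminium module clamp with a bolt, 42 x 60 x 52 mm high, a bystander. Origin: centre of its underside
- square: a try square with a black stock 115 mm long and a steel blade, lying on the table, a bystander. Origin: underside of the middle of the stock

How it is judged (in metres and radians):
On the way, in this order (a step that is already met when the one before it is completed fails the run):
1. the index pin, held, stands in the carriage's bore with its tip on the strip, before the notch (horizontal distance between pin_collar and stop_bore below 0.005 m and angle between pin's own z axis and vertical below 0.12 rad and contact force between the fingers and pin above 0.5 N and contact force between pin and stop_base above 0.5 N and z of pin_collar in the frame of stop_bore between 0.008 and 0.0145 m), for 0.1 s.
2. the pin, held, has dropped at least 8 mm into the notch (horizontal distance between pin_collar and stop_bore below 0.005 m and angle between pin's own z axis and vertical below 0.12 rad and contact force between the fingers and pin above 0.5 N and z of pin_collar in the frame of stop_bore below 0.004 m), for 0.1 s.
At the end, for the whole second after the job is handed in: the index pin stands in the carriage's bore and in the notch, upright within 7 degrees, its collar within 2 mm of the boss, the pin let go, pin and carriage at rest (z of pin_collar in the frame of stop_bore between -0.002 and 0.002 m and horizontal distance between pin_collar and stop_bore below 0.005 m and angle between pin's own z axis and vertical below 0.12 rad and linear speed of pin below 0.01 m/s and velocity of joint stop between -0.005 and 0.005 m/s); the robot touches nothing.
It fails at once if the index pin presses on the length stop (strip, carriage and bed together) with more than 30 N (contact force between pin and stop_base above 30 N).
It fails at once if the carriage is shifted while the pin is not in hand ((velocity of joint stop above 0.03 m/s or velocity of joint stop below -0.03 m/s) and not (contact force between the fingers and pin above 0.5 N)).
It fails at once if another thing is moved more than 20 mm (distance of any of punch, clevis, offcut, tape, spanner, clamp, square from where it was at the start of the episode above 0.02 m).
It also fails if it takes over 59 s, if anything falls off the work surface, if the arm or the gripper's body presses on something with over 40 N, if the wrist force passes 120 N, or if a joint passes its speed limit or range.

## Working session

There is one attempt and no reset: what is moved stays moved. The work goes in short steps, Python scripts to look and compute and a shell command to move; the robot and the scene stay as the last step left them, time stands still between calls to the robot, and variables do not carry over. Pictures are saved under pics/ and viewed, and the job is handed in when it is done.

```bash
mkdir -p pics; cat > h.py <<'E'
from rig import *
import numpy as np, cv2
def save(n,p): cv2.imwrite('pics/'+n+'.png',p[:,:,::-1])
def px2w(cam,u,v,d):
    m=camera_model(cam)
    x=(u-m['cx'])/m['fx']*d; y=(v-m['cy'])/m['fy']*d
    return (np.array(m['cam_to_world'])@np.array([x,-y,-d,1]))[:3]
def px2z(cam,u,v,z):
    a=px2w(cam,u,v,100.);b=px2w(cam,u,v,1000.)
    return a+(b-a)*(z-a[2])/(b[2]-a[2])
E
python3 - <<'E'
from h import *
s=sense();print({k:np.round(v,3).tolist() for k,v in s.items()})
for c in ['top','scene']:
    p,d=capture(c);save(c+'0',p);np.save(c+'d.npy',d)
    for t,z in [('pin_grip',87),('pin_collar',55),('stop_bore',88),('strip_top',57),('rack',0),('stop_base',0),('punch',7),('clevis',7)]:
        r=pinpoint(c,t)
        print(c,t,[(round(q['p'],2),np.round(q['centre']).tolist(),np.round(px2z(c,*q['centre'],z),1).tolist()) for q in r[:2]])
print(sense()['time_s'])
E
```

```text
{'time_s': 0.0, 'joints': [1.023, 0.313, 1.498, 0.0, 1.331, -0.223], 'dq': [-0.001, -0.0, -0.001, -0.002, 0.001, 0.002], 'tau': [-0.001, -41.228, -25.974, -0.0, 0.004, -0.0], 'eef_pos': [167.395, 497.319, 230.712], 'ee_rot': [-0.0, 0.162, 0.987, -0.001], 'force': [-0.099, -0.174, 0.023], 'wrist_torque': [-0.013, 0.034, -0.005], 'grip_width': 0.999}
top pin_grip [(0.51, [391.0, 244.0], [448.9, -195.6, 87.0])]
top pin_collar [(0.57, [410.0, 237.0], [467.9, -252.7, 55.0]), (0.48, [386.0, 242.0], [457.4, -193.7, 55.0])]
top stop_bore [(0.77, [336.0, 162.0], [648.1, -80.4, 88.0])]
top strip_top [(0.88, [308.0, 169.0], [642.6, -14.5, 57.0])]
top rack [(0.88, [407.0, 246.0], [452.8, -262.6, 0.0])]
top stop_base [(0.81, [301.0, 178.0], [637.1, -1.4, 0.0])]
top punch [(0.64, [408.0, 244.0], [456.5, -264.1, 7.0]), (0.61, [381.0, 243.0], [460.8, -194.9, 7.0])]
top clevis [(0.63, [435.0, 239.0], [469.6, -332.2, 7.0])]
scene pin_grip [(0.63, [147.0, 242.0], [445.6, -189.6, 87.0]), (0.4, [154.0, 272.0], [534.1, -238.9, 87.0])]
scene pin_collar [(0.43, [246.0, 258.0], [610.0, -56.6, 55.0])]
scene stop_bore [(0.6, [248.0, 260.0], [646.5, -88.3, 88.0])]
scene strip_top [(0.7, [330.0, 182.0], [553.7, 320.0, 57.0]), (0.62, [272.0, 249.0], [632.4, 1.1, 57.0])]
scene rack [(0.41, [144.0, 243.0], [340.4, -130.1, 0.0])]
scene stop_base [(0.66, [273.0, 274.0], [643.6, -7.7, 0.0])]
scene punch [(0.39, [151.0, 272.0], [446.3, -190.9, 7.0])]
scene clevis []
0.9
```

View pics/top0.png

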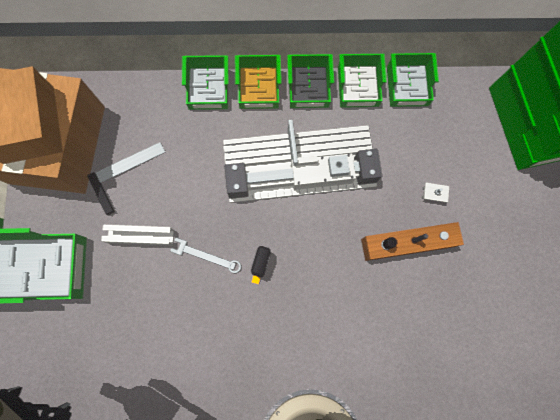

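View pics/scene0.png

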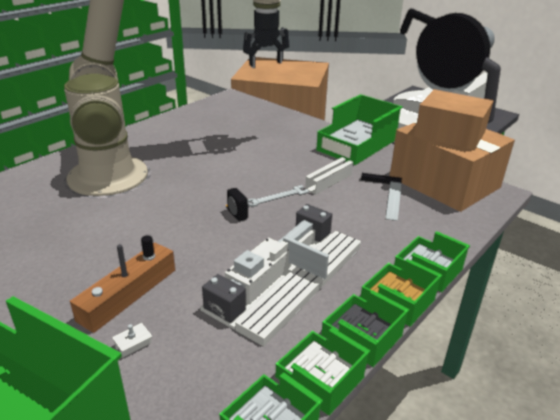

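```bash
python3 - <<'E'
import numpy as np,cv2
p=cv2.imread('pics/top0.png')
a=cv2.resize(p[110:290,230:480],None,fx=3.2,fy=3.2,interpolation=cv2.INTER_CUBIC);cv2.imwrite('pics/topz.png',a)
E
```

```text
(no output)
```

View pics/topz.png

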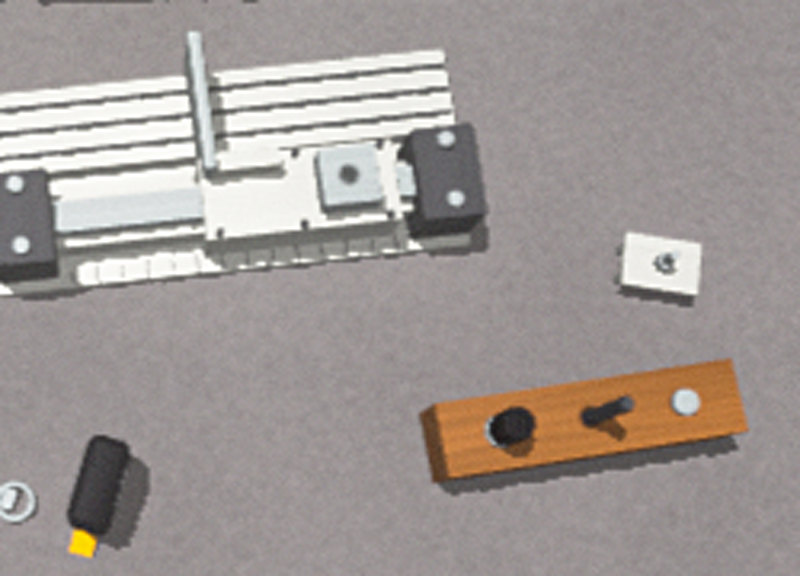

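```bash
python3 - <<'E'
from h import *
d=np.load('topd.npy')
def grid(u0,u1,v0,v1,zl,zh):
    uu,vv=np.meshgrid(range(u0,u1),range(v0,v1))
    P=np.array([px2w('top',u,v,d[v,u]) for u,v in zip(uu.ravel(),vv.ravel())])
    return P[(P[:,2]>zl)&(P[:,2]<zh)]
def show(n,P):
    if len(P)<4: print(n,len(P));return
    r=cv2.minAreaRect(P[:,:2].astype(np.float32)); print(n,len(P),np.round(r[0],1),np.round(r[1],1),round(r[2],1),'z',np.round(np.median(P[:,2]),1),'mean',np.round(P.mean(0),1))
show('rack',grid(355,470,215,270,50,60))
show('pintop',grid(378,405,232,255,95,112))
show('boss',grid(320,360,145,185,82,95))
show('clampR',grid(352,390,140,195,64,76))
show('clampL',grid(215,255,150,210,64,76))
show('flag',grid(280,300,115,180,72,160))
show('punch',grid(405,440,225,255,90,140))
E
python3 -m crank '{"dp":[[1.5,-3.7,0],[1.5,-3.7,0],[1.5,-3.7,0],[1.5,-3.7,0],[1.5,-3.7,0],[1.5,-3.7,0],[1.5,-3.7,0],[1.5,-3.7,0],[1.5,-3.7,0],[1.5,-3.7,0]],"delta_rot":[[0,0,-6.5],[0,0,-6.5],[0,0,-6.5],[0,0,-6.5],[0,0,-6.5],[0,0,-6.5],[0,0,-6.5],[0,0,-6.5],[0,0,-6.5],[0,0,-6.5]],"claw":[0,0,0,0,0,0,0,0,0,0]}' 60
```

```text
time_s: 1.9
eef_pos: [317.9, 126.0, 231.6]
ee_rot: [0.0, 0.668, 0.744, 0.0]
force: [1.0, 0.1, -0.0]
grip_width: 0.998Traceback (most recent call last):
  File "<stdin>", line 10, in <module>
  File "<stdin>", line 5, in grid
  File "h.py", line 5, in px2w
    m=camera_model(cam)
ValueError: time passes only in moves, steps and waits
```

```bash
sed -i 's/^def px2w/_c={}\ndef cm(c):\n    if c not in _c: _c[c]=camera_model(c)\n    return _c[c]\ndef px2w/; s/m=camera_model(cam)/m=cm(cam)/' h.py
cat > m.py <<'E'
from h import *
d=np.load('topd.npy')
def grid(u0,u1,v0,v1,zl,zh):
    uu,vv=np.meshgrid(range(u0,u1),range(v0,v1))
    P=np.array([px2w('top',u,v,d[v,u]) for u,v in zip(uu.ravel(),vv.ravel())])
    return P[(P[:,2]>zl)&(P[:,2]<zh)]
def show(n,P):
    if len(P)<4: print(n,len(P));return
    r=cv2.minAreaRect(P[:,:2].astype(np.float32)); print(n,len(P),np.round(r[0],1),np.round(r[1],1),round(r[2],1),'z',np.round(np.median(P[:,2]),1),'mean',np.round(P.mean(0),1))
show('rack',grid(355,470,215,270,50,60))
show('pintop',grid(378,405,232,255,95,112))
show('boss',grid(320,360,145,185,82,95))
show('clampR',grid(352,390,140,195,64,76))
show('clampL',grid(215,255,150,210,64,76))
show('flag',grid(280,300,115,180,72,160))
show('punch',grid(405,440,225,255,90,140))
E
python3 m.py
python3 -m crank '{"dp":[[1.5,-3.7,0],[1.5,-3.7,0],[1.5,-3.7,0],[1.5,-3.7,0],[1.3,-3.7,0],[1.2,-3.7,0],[1.2,-3.7,0],[1.2,-3.5,0],[0,0,0],[0,0,0]],"delta_rot":[[0,0,0],[0,0,0],[0,0,0],[0,0,0],[0,0,0],[0,0,0],[0,0,0],[0,0,0],[0,0,0],[0,0,0]],"claw":[0,0,0,0,0,0,0,0,0,0]}' 60
```

```text
rack 1908 [ 461.5 -264. ] [ 56.2 232. ] 7.5 z 54.3 mean [ 461.1 -265.3   54.3]
pintop 96 [ 452.1 -193.6] [22.8 22.4] 57.4 z 103.9 mean [ 452.  -193.7  103.4]
boss 319 [643.7 -86.8] [45.3 45.3] 5.5 z 86.9 mean [643.3 -86.4  86.7]
clampR 596 [ 650.  -154.2] [74.8 73.9] 4.7 z 68.9 mean [ 649.5 -164.3   69. ]
clampL 598 [620.8 162.3] [74.6 49.9] 5.6 z 69.3 mean [619.8 161.9  69.4]
flag 225 [703.6  20. ] [109.2  15.1] 5.4 z 90.0 mean [698.3  22.   88.7]
punch 51 [ 460.9 -263. ] [11.4 10.1] 30.2 z 118.9 mean [ 460.7 -261.3  116.1]
time_s: 2.9
eef_pos: [426.4, -166.6, 231.0]
ee_rot: [-0.0, 0.667, 0.745, 0.0]
force: [-0.4, -0.3, 0.8]
grip_width: 1.002
```

```bash
cat >> h.py <<'E'
from scipy.spatial.transform import Rotation as R
def wrist_ray(u,v,s):
    m=cm('wrist'); T=np.array(m['T_tool_cam'])
    a=(u-m['cx'])/m['fx']; b=(v-m['cy'])/m['fy']; r=np.hypot(a,b)
    k=np.sin(r)/r if r>1e-9 else 1
    ray=np.array([a*k,-b*k,-np.cos(r)])
    w,x,y,z=s['ee_rot']; Rw=R.from_quat([x,y,z,w]).as_matrix()
    o=Rw@T[:3,3]+np.array(s['eef_pos']); return o,Rw@T[:3,:3]@ray
def wrist_z(u,v,z,s):
    o,r=wrist_ray(u,v,s); return o+r*(z-o[2])/r[2]
def wrist_cloud(d,s):
    m=cm('wrist'); T=np.array(m['T_tool_cam'])
    v,u=np.mgrid[0:420,0:560]
    a=(u-m['cx'])/m['fx']; b=(v-m['cy'])/m['fy']; r=np.hypot(a,b)+1e-9
    k=np.tan(np.minimum(r,1.4))/r
    C=np.stack([a*k*d,-b*k*d,-d],-1)
    w,x,y,z=s['ee_rot']; Rw=R.from_quat([x,y,z,w]).as_matrix()
    P=(C@T[:3,:3].T+T[:3,3])@Rw.T+np.array(s['eef_pos'])
    P[d<=0]=-999
    return P
E
python3 - <<'E'
from h import *
s=sense();p,d=capture('wrist');save('w1',p)
for t,z in [('pin_grip',87),('pin_collar',55)]:
    r=pinpoint('wrist',t)
    print(t,[(round(q['p'],2),np.round(q['centre']).tolist(),np.round(wrist_z(*q['centre'],z,s),1).tolist()) for q in r[:3]])
P=wrist_cloud(d,s)
k=(P[...,2]>95)&(P[...,2]<112)&(abs(P[...,0]-452)<30)&(abs(P[...,1]+194)<30)
Q=P[k];print(len(Q))
if len(Q)>5:
    print(Q.mean(0),cv2.minEnclosingCircle(Q[Q[:,2]>np.median(Q[:,2])-3][:,:2].astype(np.float32)))
E
```

```text
pin_grip [(0.97, [305.0, 226.0], [454.0, -193.0, 87.0])]
pin_collar [(0.63, [302.0, 218.0], [453.3, -195.0, 55.0])]
603
[ 453.42567706 -192.23501476  103.85743844] ((454.0362548828125, -193.72218322753906), 11.810115814208984)
```

View pics/w1.png

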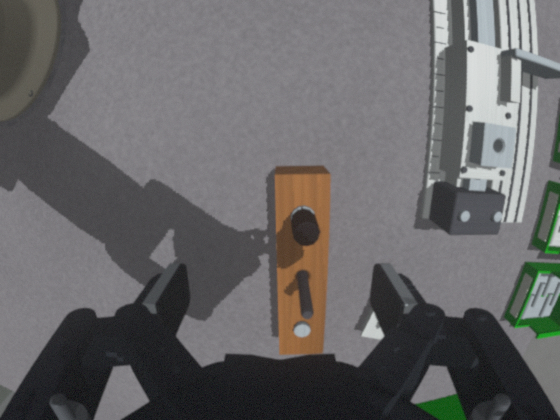

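```bash
python3 -m crank '{"dp":[[1.33,-1.35,0],[1.33,-1.36,0],[0,0,-3.5],[0,0,-3.5],[0,0,-3.5],[0,0,-3],[0,0,-2],[0,0,-0.8],[0,0,0],[0,0,0]],"delta_rot":[[0,0,0],[0,0,0],[0,0,0],[0,0,0],[0,0,0],[0,0,0],[0,0,0],[0,0,0],[0,0,0],[0,0,0]],"claw":[0,0,0,0,0,0,0,0,0,0]}' 60
python3 - <<'E'
from h import *
p,d=capture('wrist');save('w2',p)
E
```

```text
time_s: 4.05
eef_pos: [453.7, -193.6, 69.4]
ee_rot: [0.001, 0.666, 0.746, 0.0]
force: [0.9, -0.4, -0.7]
grip_width: 0.999
```

View pics/w2.png

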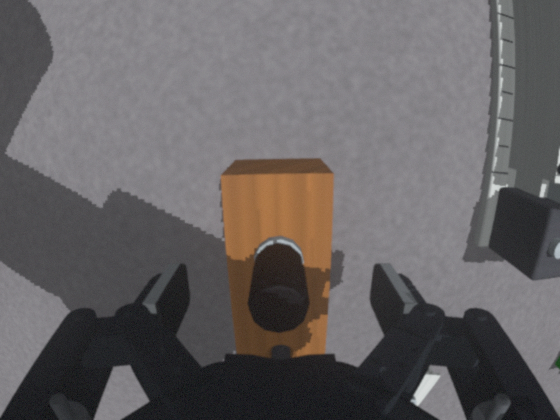

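Pin grip (col ≈ 279) is centred between the pads (cols ≈ 175–380). Closing.

```bash
python3 -m crank '{"dp":[[0,0,-0.1],[0,0,0],[0,0,0],[0,0,0],[0,0,0],[0,0,0],[0,0,0],[0,0,0]],"delta_rot":[[0,0,0],[0,0,0],[0,0,0],[0,0,0],[0,0,0],[0,0,0],[0,0,0],[0,0,0]],"claw":[255,255,255,255,255,255,255,255]}' 60
```

```text
time_s: 4.9
eef_pos: [453.2, -193.6, 67.6]
ee_rot: [0.0, 0.667, 0.745, -0.0]
force: [-2.1, -0.6, 6.3]
grip_width: 0.267
```

```bash
python3 -m crank '{"dp":[[0,0,1],[0,0,2],[0,0,3],[0,0,3.5],[0,0,3],[0,0,1.5],[0,0,0],[0,0,0]],"delta_rot":[[0,0,0],[0,0,0],[0,0,0],[0,0,0],[0,0,0],[0,0,0],[0,0,0],[0,0,0]],"claw":[255,255,255,255,255,255,255,255]}' 60
python3 - <<'E'
from h import *
s=sense();p,d=capture('wrist');save('w3',p)
P=wrist_cloud(d,s)
np.save('w3.npy',P)
for c in ['scene']:
    p,d=capture(c);save('s3',p)
print(s['eef_pos'],s['force'])
E
```

```text
time_s: 5.7
eef_pos: [452.9, -193.3, 206.7]
ee_rot: [-0.0, 0.667, 0.745, -0.0]
force: [-0.6, -0.5, -1.8]
grip_width: 0.264
[ 452.85140288 -193.32319664  206.72694335] [-0.64090782 -0.51711617 -1.78373991]
```

View pics/w3.png

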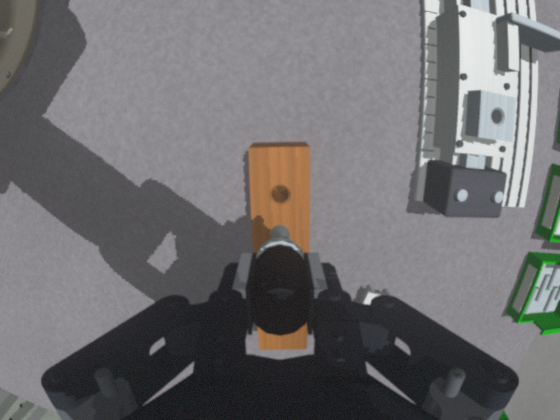

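View pics/s3.png

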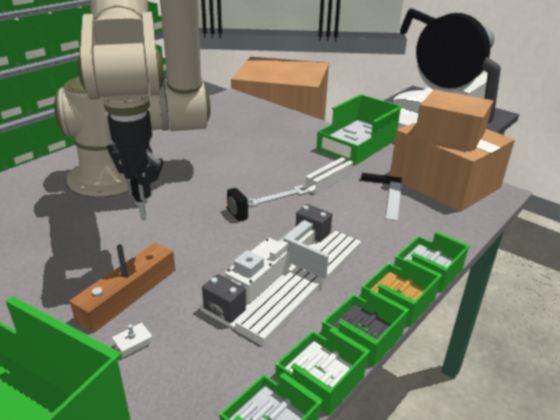

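```bash
python3 -m crank '{"dp":[[3,1,0],[4,1.3,0],[4,1.3,0],[4,1.4,0],[3,1,0],[1,0.3,0],[0,0,0],[0,0,0]],"delta_rot":[[0,0,0],[0,0,0],[0,0,0],[0,0,0],[0,0,0],[0,0,0],[0,0,0],[0,0,0]],"claw":[255,255,255,255,255,255,255,255]}' 60
cat > bore.py <<'E'
import sys
from h import *
n=sys.argv[1]
s=sense();p,d=capture('wrist');save(n,p)
P=wrist_cloud(d,s)
for t,z in [('stop_bore',88),('pin_collar',s['eef_pos'][2]-13)]:
    r=pinpoint('wrist',t)
    print(t,[(round(q['p'],2),np.round(q['centre'],1).tolist(),np.round(wrist_z(*q['centre'],z,s),1).tolist()) for q in r[:3]])
k=(P[...,2]>84)&(P[...,2]<92)&(abs(P[...,0]-643)<35)&(abs(P[...,1]+86)<35)
Q=P[k]
if len(Q)>5:
    r=cv2.minAreaRect(Q[:,:2].astype(np.float32));print('boss',len(Q),r,np.median(Q[:,2]))
print(np.round(s['eef_pos'],1),np.round(s['force'],1),s['time_s'])
E
python3 bore.py w4
```

```text
time_s: 6.6
eef_pos: [642.5, -130.6, 206.2]
ee_rot: [-0.001, 0.667, 0.745, -0.0]
force: [-0.1, -0.6, -0.8]
grip_width: 0.267
stop_bore [(0.78, [292.6, 150.5], [648.7, -85.4, 88.0])]
pin_collar [(0.66, [277.6, 259.7], [642.5, -132.0, 193.2])]
boss 2700 ((646.0789184570312, -85.90813446044922), (43.938228607177734, 44.50475311279297), 5.814085960388184) 87.84377188887973
[ 642.5 -130.6  206.2] [-0.1 -0.6 -0.8] 6.6
```

View pics/w4.png

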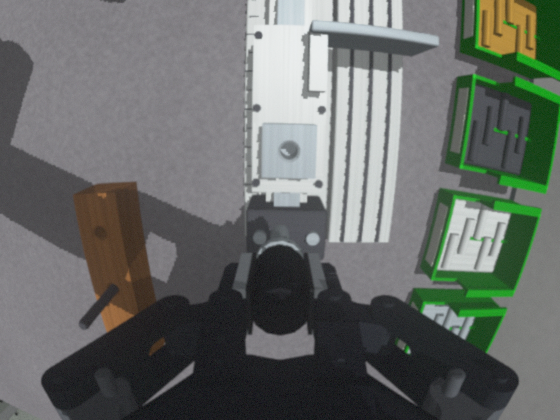

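```bash
python3 - <<'E'
from h import *
s=sense();p,d=capture('wrist')
z=s['eef_pos'][2]-56
for t in ['pin']:
    r=pinpoint('wrist',t)
    print(t,[(round(q['p'],2),np.round(q['centre'],1).tolist(),np.round(wrist_z(*q['centre'],z,s),1).tolist()) for q in r[:3]])
print(s['eef_pos'])
cv2.imwrite('pics/w5.png',cv2.resize(p[100:300,200:380,::-1],None,fx=3,fy=3,interpolation=cv2.INTER_CUBIC))
E
```

```text
pin [(0.63, [280.2, 230.2], [643.8, -131.5, 151.4])]
[ 642.50248116 -131.00598239  207.35623058]
```

View pics/w5.png

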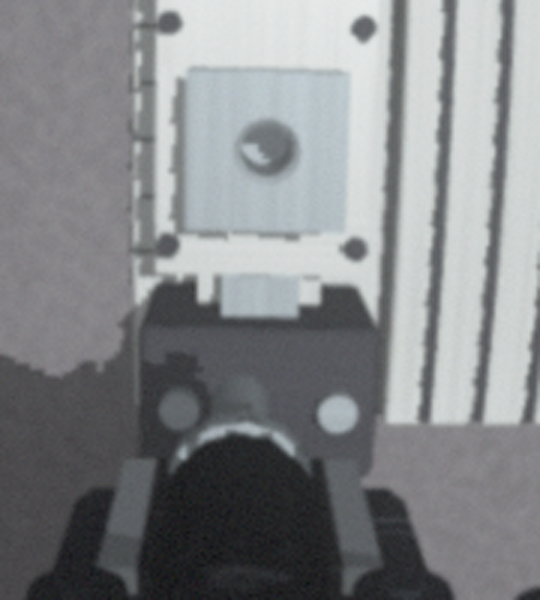

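```bash
python3 -m crank '{"dp":[[0.1,1.5,0],[0.15,1.5,0],[0,1.48,0],[0,0,-2],[0,0,-2],[0,0,-1],[0,0,0],[0,0,0]],"delta_rot":[[0,0,0],[0,0,0],[0,0,0],[0,0,0],[0,0,0],[0,0,0],[0,0,0],[0,0,0]],"claw":[255,255,255,255,255,255,255,255]}' 60
python3 - <<'E'
from h import *
s=sense();p,d=capture('wrist');save('w6',p);p,d=capture('scene');save('s6',p)
cv2.imwrite('pics/s6z.png',cv2.resize(p[180:340,180:360,::-1],None,fx=3.5,fy=3.5,interpolation=cv2.INTER_CUBIC))
E
```

```text
time_s: 7.65
eef_pos: [646.0, -85.5, 158.2]
ee_rot: [0.001, 0.666, 0.746, 0.0]
force: [0.6, -0.0, -1.2]
grip_width: 0.265
```

View pics/s6z.png

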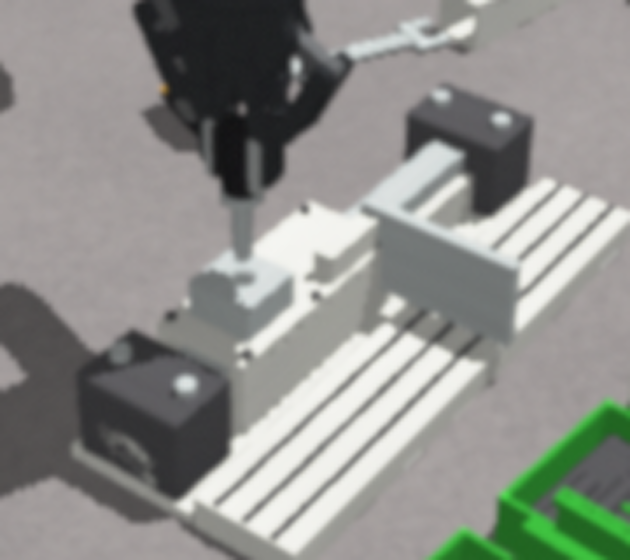

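View pics/w6.png

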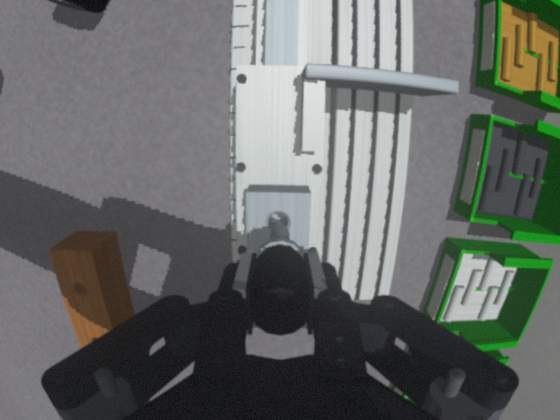

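```bash
python3 -m crank '{"dp":[[0,0,-0.5],[0,0,-0.5],[0,0,-0.4],[0,0,-0.2],[0,0,0],[0,0,0]],"delta_rot":[[0,0,0],[0,0,0],[0,0,0],[0,0,0],[0,0,0],[0,0,0]],"claw":[255,255,255,255,255,255]}' 60
python3 bore.py w7
python3 - <<'E'
import cv2
p=cv2.imread('pics/w7.png');cv2.imwrite('pics/w7z.png',cv2.resize(p[150:290,210:350],None,fx=4,fy=4,interpolation=cv2.INTER_CUBIC))
E
```

```text
time_s: 8.35
eef_pos: [645.7, -85.8, 141.4]
ee_rot: [0.0, 0.667, 0.745, 0.0]
force: [-0.2, -0.0, -0.1]
grip_width: 0.265
stop_bore [(0.58, [276.5, 228.3], [644.4, -84.3, 88.0])]
pin_collar [(0.57, [278.6, 259.8], [646.2, -87.2, 128.4])]
boss 3040 ((645.1976928710938, -82.57688903808594), (44.6068000793457, 38.1590576171875), 5.672276020050049) 87.72730468967072
[645.7 -85.8 141.4] [-0.2 -0.  -0.1] 8.35
```

View pics/w7z.png

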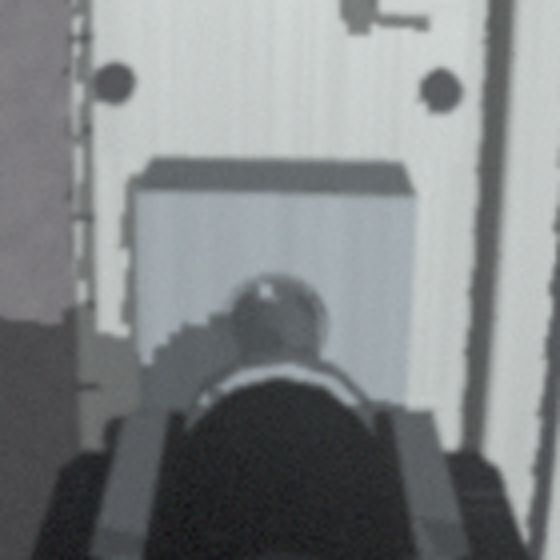

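```bash
python3 -m crank '{"dp":[[0,0,-0.3],[0,0,-0.3],[0,0,0],[0,0,0]],"delta_rot":[[0,0,0],[0,0,0],[0,0,0],[0,0,0]],"claw":[255,255,255,255]}' 60; python3 -m crank '{"dp":[[0,0,-0.3],[0,0,-0.3],[0,0,0],[0,0,0]],"delta_rot":[[0,0,0],[0,0,0],[0,0,0],[0,0,0]],"claw":[255,255,255,255]}' 60
```

```text
time_s: 8.9
eef_pos: [645.6, -85.7, 135.2]
ee_rot: [-0.0, 0.667, 0.745, -0.0]
force: [0.1, -0.3, -0.9]
grip_width: 0.265
time_s: 9.3
eef_pos: [645.6, -85.8, 129.2]
ee_rot: [-0.0, 0.667, 0.745, -0.0]
force: [0.5, 0.1, -0.4]
grip_width: 0.265
```

```bash
python3 -m crank '{"dp":[[0,0,-0.4],[0,0,-0.4],[0,0,-0.4],[0,0,-0.1],[0,0,0],[0,0,0]],"delta_rot":[[0,0,0],[0,0,0],[0,0,0],[0,0,0],[0,0,0],[0,0,0]],"claw":[255,255,255,255,255,255]}' 60; python3 -m crank '{"dp":[[0,0,-0.1],[0,0,-0.1],[0,0,0],[0,0,0]],"delta_rot":[[0,0,0],[0,0,0],[0,0,0],[0,0,0]],"claw":[255,255,255,255]}' 60
```

```text
time_s: 9.9
eef_pos: [645.7, -85.8, 116.4]
ee_rot: [0.0, 0.667, 0.745, 0.0]
force: [0.5, -0.1, 0.1]
grip_width: 0.267
time_s: 10.3
eef_pos: [645.7, -85.7, 114.3]
ee_rot: [0.0, 0.667, 0.745, 0.0]
force: [-1.4, 0.1, -0.5]
grip_width: 0.27
```

```bash
for i in 1 2; do python3 -m crank '{"dp":[[0,0,-0.05],[0,0,0],[0,0,0]],"delta_rot":[[0,0,0],[0,0,0],[0,0,0]],"claw":[255,255,255]}' 60; done
```

```text
time_s: 10.6
eef_pos: [645.6, -85.7, 113.8]
ee_rot: [-0.0, 0.667, 0.745, 0.0]
force: [-1.0, 0.1, -1.9]
grip_width: 0.263
time_s: 10.9
eef_pos: [645.6, -85.8, 113.3]
ee_rot: [-0.0, 0.667, 0.745, -0.0]
force: [0.5, 0.4, -1.1]
grip_width: 0.265
```

```bash
python3 -m crank '{"dp":[[0,0,-0.05],[0,0,0],[0,0,0]],"delta_rot":[[0,0,0],[0,0,0],[0,0,0]],"claw":[255,255,255]}' 60;python3 -m crank '{"dp":[[0,0,-0.05],[0,0,0],[0,0,0]],"delta_rot":[[0,0,0],[0,0,0],[0,0,0]],"claw":[255,255,255]}' 60
```

```text
time_s: 11.2
eef_pos: [645.6, -85.7, 112.8]
ee_rot: [-0.0, 0.667, 0.745, -0.0]
force: [0.6, 0.8, -0.5]
grip_width: 0.272
time_s: 11.5
eef_pos: [645.7, -85.8, 112.6]
ee_rot: [0.0, 0.667, 0.745, 0.0]
force: [-0.6, -0.2, 2.7]
grip_width: 0.266
```

```bash
python3 -m crank '{"dp":[[0,0,-0.03],[0,0,0],[0,0,0],[0,0,0]],"delta_rot":[[0,0,0],[0,0,0],[0,0,0],[0,0,0]],"claw":[255,255,255,255]}' 60
```

```text
time_s: 11.9
eef_pos: [645.8, -85.8, 112.5]
ee_rot: [0.0, 0.667, 0.745, 0.0]
force: [-1.4, 0.3, 5.2]
grip_width: 0.267
```

```bash
python3 -m crank '{"dp":[[-0.02,0.2,0],[-0.02,0.2,0],[-0.02,0.2,0],[-0.02,0.2,0],[0,0,0]],"delta_rot":[[0,0,0],[0,0,0],[0,0,0],[0,0,0],[0,0,0]],"claw":[255,255,255,255,255]}' 60
```

```text
time_s: 12.4
eef_pos: [645.1, -78.7, 112.5]
ee_rot: [0.001, 0.667, 0.745, -0.001]
force: [-1.5, -4.2, 5.8]
grip_width: 0.264
```

```bash
python3 -m crank '{"dp":[[-0.02,0.2,0],[-0.02,0.2,0],[-0.02,0.2,0],[-0.01,0.2,0],[-0.02,0.2,0],[-0.02,0.2,0],[-0.02,0.2,0],[-0.02,0.2,0],[0,0,0]],"delta_rot":[[0,0,0],[0,0,0],[0,0,0],[0,0,0],[0,0,0],[0,0,0],[0,0,0],[0,0,0],[0,0,0]],"claw":[255,255,255,255,255,255,255,255,255]}' 60
python3 - <<'E'
from h import *
p,d=capture('top');save('t8',p);np.save('t8d.npy',d)
uu,vv=np.meshgrid(range(285,395),range(130,200))
P=np.array([px2w('top',u,v,d[v,u]) for u,v in zip(uu.ravel(),vv.ravel())])
c=np.cos(np.radians(5.3));s_=np.sin(np.radians(5.3))
o=np.array([634.9,-1.0])
q=P[:,:2]-o; Y=q@[-s_,c]; X=q@[c,s_]
for zl,zh in [(62,67),(67.5,71),(84,90)]:
    k=(P[:,2]>zl)&(P[:,2]<zh)&(abs(X)<30); 
    if k.sum(): print(zl,np.percentile(Y[k],[0,1,5,50,95,99,100]).round(1),k.sum())
E
```

```text
time_s: 13.3
eef_pos: [643.6, -62.7, 112.5]
ee_rot: [0.001, 0.667, 0.745, -0.0]
force: [-1.8, -4.9, 4.8]
grip_width: 0.269
62 [-11.4  -8.6  -3.4  19.4  42.1  44.7  45.5] 288
67.5 [-7.1 -6.8 -5.8 22.4 35.7 38.7 39.5] 17
84 [-12.3 -11.1  -8.9  14.5  42.   42.6  42.6] 39
```

```bash
python3 -m crank '{"dp":[[-0.015,0.15,0],[-0.015,0.15,0],[-0.01,0.15,0],[-0.015,0.15,0],[-0.015,0.15,0],[0,0,0]],"delta_rot":[[0,0,0],[0,0,0],[0,0,0],[0,0,0],[0,0,0],[0,0,0]],"claw":[255,255,255,255,255,255]}' 60
```

```text
time_s: 13.95
eef_pos: [642.9, -55.3, 112.5]
ee_rot: [0.001, 0.667, 0.745, -0.0]
force: [-1.6, -5.2, 4.7]
grip_width: 0.269
```

```bash
python3 -m crank '{"dp":[[-0.015,0.15,0],[-0.015,0.15,0],[0,0,0]],"delta_rot":[[0,0,0],[0,0,0],[0,0,0]],"claw":[255,255,255]}' 60
```

```text
time_s: 14.25
eef_pos: [642.6, -52.3, 112.5]
ee_rot: [0.001, 0.667, 0.745, -0.0]
force: [-1.2, -6.0, 5.9]
grip_width: 0.266
```

```bash
python3 -m crank '{"dp":[[-0.015,0.15,0],[-0.015,0.15,0],[0,0,0]],"delta_rot":[[0,0,0],[0,0,0],[0,0,0]],"claw":[255,255,255]}' 60
```

```text
time_s: 14.55
eef_pos: [642.3, -49.3, 112.6]
ee_rot: [0.001, 0.667, 0.745, -0.0]
force: [-0.3, -4.2, 5.2]
grip_width: 0.264
```

```bash
python3 -m crank '{"dp":[[-0.015,0.15,0],[-0.015,0.15,0],[0,0,0]],"delta_rot":[[0,0,0],[0,0,0],[0,0,0]],"claw":[255,255,255]}' 60
```

```text
time_s: 14.85
eef_pos: [642.1, -46.3, 112.5]
ee_rot: [0.001, 0.667, 0.745, -0.0]
force: [-2.0, -6.6, 4.4]
grip_width: 0.265
```

```bash
python3 -m crank '{"dp":[[-0.015,0.15,0],[-0.015,0.15,0],[0,0,0]],"delta_rot":[[0,0,0],[0,0,0],[0,0,0]],"claw":[255,255,255]}' 60
```

```text
time_s: 15.15
eef_pos: [641.8, -43.3, 112.5]
ee_rot: [0.001, 0.667, 0.745, -0.0]
force: [-0.8, -4.6, 4.8]
grip_width: 0.262
```

```bash
python3 -m crank '{"dp":[[-0.015,0.15,0],[-0.015,0.15,0],[0,0,0]],"delta_rot":[[0,0,0],[0,0,0],[0,0,0]],"claw":[255,255,255]}' 60
```

```text
time_s: 15.45
eef_pos: [641.5, -40.2, 112.5]
ee_rot: [0.001, 0.667, 0.745, -0.0]
force: [-1.3, -4.9, 5.0]
grip_width: 0.267
```

```bash
python3 -m crank '{"dp":[[-0.015,0.15,0],[-0.015,0.15,0],[0,0,0]],"delta_rot":[[0,0,0],[0,0,0],[0,0,0]],"claw":[255,255,255]}' 60
```

```text
time_s: 15.75
eef_pos: [641.2, -37.3, 112.5]
ee_rot: [0.001, 0.667, 0.745, -0.0]
force: [-1.0, -5.8, 5.1]
grip_width: 0.261
```

```bash
python3 -m crank '{"dp":[[-0.015,0.15,0],[-0.01,0.15,0],[0,0,0]],"delta_rot":[[0,0,0],[0,0,0],[0,0,0]],"claw":[255,255,255]}' 60
```

```text
time_s: 16.05
eef_pos: [640.9, -34.2, 112.6]
ee_rot: [0.001, 0.667, 0.745, -0.0]
force: [-1.4, -5.1, 4.3]
grip_width: 0.269
```

```bash
python3 -m crank '{"dp":[[-0.015,0.15,0],[-0.015,0.15,0],[0,0,0]],"delta_rot":[[0,0,0],[0,0,0],[0,0,0]],"claw":[255,255,255]}' 60
```

```text
time_s: 16.35
eef_pos: [640.7, -31.2, 112.5]
ee_rot: [0.001, 0.667, 0.745, -0.0]
force: [-1.1, -5.3, 5.0]
grip_width: 0.272
```

```bash
python3 -m crank '{"dp":[[-0.015,0.15,0],[-0.01,0.15,0],[0,0,0]],"delta_rot":[[0,0,0],[0,0,0],[0,0,0]],"claw":[255,255,255]}' 60
```

```text
time_s: 16.65
eef_pos: [640.4, -28.3, 112.6]
ee_rot: [0.001, 0.667, 0.745, -0.0]
force: [-0.9, -5.0, 5.1]
grip_width: 0.262
```

```bash
python3 -m crank '{"dp":[[-0.015,0.15,0],[-0.015,0.15,0],[0,0,0]],"delta_rot":[[0,0,0],[0,0,0],[0,0,0]],"claw":[255,255,255]}' 60
```

```text
time_s: 16.95
eef_pos: [640.1, -25.3, 112.5]
ee_rot: [0.001, 0.667, 0.745, -0.0]
force: [-2.1, -4.9, 5.0]
grip_width: 0.265
```

```bash
python3 -m crank '{"dp":[[-0.015,0.15,0],[-0.01,0.15,0],[0,0,0]],"delta_rot":[[0,0,0],[0,0,0],[0,0,0]],"claw":[255,255,255]}' 60
```

```text
time_s: 17.25
eef_pos: [639.8, -22.1, 112.5]
ee_rot: [0.001, 0.667, 0.745, -0.0]
force: [-0.8, -4.7, 4.4]
grip_width: 0.264
```

```bash
python3 -m crank '{"dp":[[-0.015,0.15,0],[-0.015,0.15,0],[0,0,0]],"delta_rot":[[0,0,0],[0,0,0],[0,0,0]],"claw":[255,255,255]}' 60
```

```text
time_s: 17.55
eef_pos: [639.4, -18.8, 112.3]
ee_rot: [0.001, 0.667, 0.745, -0.0]
force: [-1.0, -4.5, 4.9]
grip_width: 0.265
```

```bash
python3 -m crank '{"dp":[[-0.015,0.15,0],[-0.01,0.15,0],[0,0,0]],"delta_rot":[[0,0,0],[0,0,0],[0,0,0]],"claw":[255,255,255]}' 60
```

```text
time_s: 17.85
eef_pos: [638.7, -14.8, 111.4]
ee_rot: [-0.001, 0.667, 0.745, -0.0]
force: [-0.3, -2.2, -0.8]
grip_width: 0.266
```

```bash
python3 -m crank '{"dp":[[0,0,-0.07],[0,0,-0.07],[0,0,0],[0,0,0]],"delta_rot":[[0,0,0],[0,0,0],[0,0,0],[0,0,0]],"claw":[255,255,255,255]}' 60
```

```text
time_s: 18.25
eef_pos: [638.8, -15.0, 110.2]
ee_rot: [-0.0, 0.667, 0.745, -0.0]
force: [0.1, 0.1, -2.0]
grip_width: 0.262
```

```bash
python3 -m crank '{"dp":[[-0.01,0.1,0],[0,0,-0.1],[0,0,-0.1],[0,0,0]],"delta_rot":[[0,0,0],[0,0,0],[0,0,0],[0,0,0]],"claw":[255,255,255,255]}' 60
```

```text
time_s: 18.65
eef_pos: [638.9, -14.4, 108.6]
ee_rot: [0.0, 0.667, 0.745, -0.0]
force: [-0.1, -2.7, -1.2]
grip_width: 0.265
```

```bash
python3 -m crank '{"dp":[[0,0,-0.08],[0,0,-0.08],[0,0,0]],"delta_rot":[[0,0,0],[0,0,0],[0,0,0]],"claw":[255,255,255]}' 60
```

```text
time_s: 18.95
eef_pos: [638.9, -14.3, 106.9]
ee_rot: [0.0, 0.667, 0.745, -0.0]
force: [-1.1, -2.4, -0.5]
grip_width: 0.266
```

```bash
python3 -m crank '{"dp":[[0,0,-0.08],[0,0,-0.08],[0,0,-0.08],[0,0,0]],"delta_rot":[[0,0,0],[0,0,0],[0,0,0],[0,0,0]],"claw":[255,255,255,255]}' 60
```

```text
time_s: 19.35
eef_pos: [638.8, -14.2, 104.4]
ee_rot: [-0.0, 0.667, 0.745, -0.0]
force: [-0.5, -4.0, -1.5]
grip_width: 0.268
```

```bash
python3 -m crank '{"dp":[[0,0,-0.08],[0,0,-0.08],[0,0,0]],"delta_rot":[[0,0,0],[0,0,0],[0,0,0]],"claw":[255,255,255]}' 60
```

```text
time_s: 19.65
eef_pos: [638.8, -14.2, 102.8]
ee_rot: [-0.0, 0.667, 0.745, -0.0]
force: [-1.3, -2.0, -1.2]
grip_width: 0.267
```

```bash
python3 -m crank '{"dp":[[0,0,-0.08],[0,0,-0.06],[0,0,0],[0,0,0]],"delta_rot":[[0,0,0],[0,0,0],[0,0,0],[0,0,0]],"claw":[255,255,255,255]}' 60
```

```text
time_s: 20.05
eef_pos: [638.8, -14.3, 101.5]
ee_rot: [-0.0, 0.667, 0.745, -0.0]
force: [-1.0, -2.0, -0.9]
grip_width: 0.267
```

```bash
python3 -m crank '{"dp":[[0,0,-0.05],[0,0,0],[0,0,0]],"delta_rot":[[0,0,0],[0,0,0],[0,0,0]],"claw":[255,255,255]}' 60
```

```text
time_s: 20.35
eef_pos: [638.8, -14.2, 101.1]
ee_rot: [-0.0, 0.667, 0.745, -0.0]
force: [-1.1, -2.2, -0.5]
grip_width: 0.27
```

```bash
python3 -m crank '{"dp":[[0,0,-0.03],[0,0,0],[0,0,0]],"delta_rot":[[0,0,0],[0,0,0],[0,0,0]],"claw":[255,255,255]}' 60
```

```text
time_s: 20.65
eef_pos: [638.9, -14.3, 100.8]
ee_rot: [0.0, 0.667, 0.745, 0.0]
force: [-1.3, -2.4, 0.0]
grip_width: 0.264
```

```bash
python3 -m crank '{"dp":[[0,0,-0.03],[0,0,0],[0,0,0]],"delta_rot":[[0,0,0],[0,0,0],[0,0,0]],"claw":[255,255,255]}' 60
```

```text
time_s: 20.95
eef_pos: [638.9, -14.3, 100.6]
ee_rot: [0.0, 0.667, 0.745, 0.0]
force: [-1.4, -2.2, 1.7]
grip_width: 0.27
```

```bash
python3 -m crank '{"dp":[[0,0,-0.03],[0,0,0],[0,0,0]],"delta_rot":[[0,0,0],[0,0,0],[0,0,0]],"claw":[255,255,255]}' 60
```

```text
time_s: 21.25
eef_pos: [638.9, -14.3, 100.6]
ee_rot: [0.0, 0.667, 0.745, 0.0]
force: [-2.9, -3.1, 5.4]
grip_width: 0.265
```

```bash
python3 -m crank '{"dp":[[0.01,-0.03,0.02],[0,0,0.01],[0,0,0]],"delta_rot":[[0,0,0],[0,0,0],[0,0,0]],"claw":[255,255,255]}' 20
python3 - <<'E'
from h import *
s=sense();p,d=capture('wrist');save('w9',p);p,d=capture('scene');
cv2.imwrite('pics/s9.png',cv2.resize(p[180:320,180:360,::-1],None,fx=3.5,fy=3.5,interpolation=cv2.INTER_CUBIC))
E
```

```text
time_s: 21.55
eef_pos: [638.9, -14.4, 100.6]
ee_rot: [-0.0, 0.667, 0.745, 0.0]
force: [-3.0, -0.5, 5.5]
grip_width: 0.267
```

View pics/s9.png

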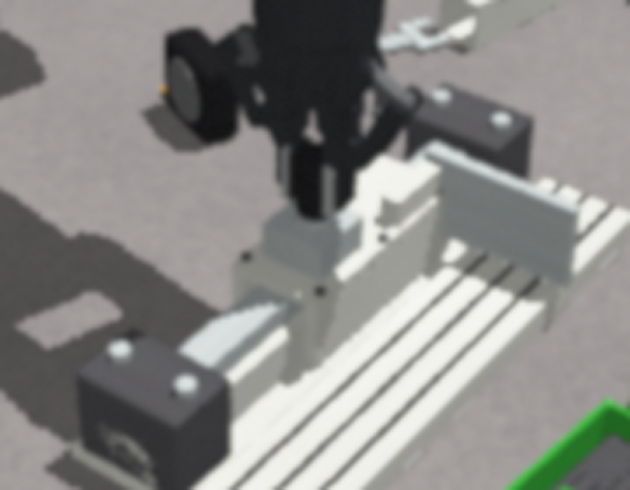

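View pics/w9.png

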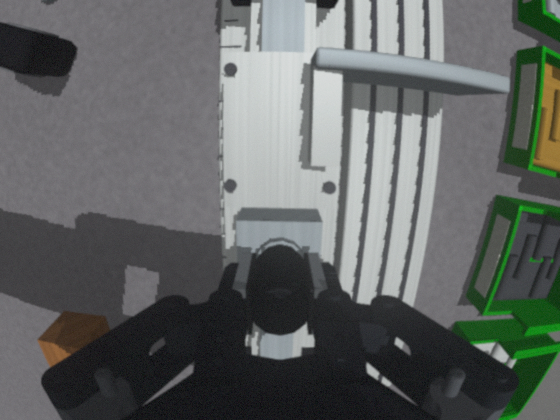

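Collar sits on the boss in both pictures (wrist pixel ≈ (279, 248)). Releasing gently.

```bash
python3 -m crank '{"dp":[[0,0,0],[0,0,0],[0,0,0],[0,0,0],[0,0,0],[0,0,0],[0,0,0],[0,0,0]],"delta_rot":[[0,0,0],[0,0,0],[0,0,0],[0,0,0],[0,0,0],[0,0,0],[0,0,0],[0,0,0]],"claw":[170,160,150,130,100,60,30,0]}' 20
```

```text
time_s: 22.45
eef_pos: [639.0, -14.5, 100.5]
ee_rot: [0.0, 0.667, 0.745, 0.0]
force: [-0.3, 1.4, -0.2]
grip_width: 0.994
```

```bash
python3 -m crank '{"dp":[[0,0,0],[0,0,0.5],[0,0,1.5],[0,0,3],[0,0,3],[0,0,2],[0,0,0],[0,0,0]],"delta_rot":[[0,0,0],[0,0,0],[0,0,0],[0,0,0],[0,0,0],[0,0,0],[0,0,0],[0,0,0]],"claw":[0,0,0,0,0,0,0,0]}' 20
python3 - <<'E'
from h import *
s=sense();p,d=capture('wrist');save('w10',p);P=wrist_cloud(d,s)
k=(P[...,2]>128)&(P[...,2]<150)&(abs(P[...,0]-640)<30)&(abs(P[...,1]+14)<30);Q=P[k]
print('top of pin (expect z 138)',len(Q),np.median(Q,0) if len(Q) else '')
p,d=capture('scene');
cv2.imwrite('pics/s10.png',cv2.resize(p[180:320,180:360,::-1],None,fx=3.5,fy=3.5,interpolation=cv2.INTER_CUBIC))
p,d=capture('top');save('t10',p)
E
```

```text
time_s: 23.25
eef_pos: [638.8, -14.5, 200.2]
ee_rot: [-0.0, 0.667, 0.745, -0.0]
force: [-0.0, -0.2, -0.1]
grip_width: 0.999
top of pin (expect z 138) 1040 [639.58581683 -12.89884303 137.55850365]
```

View pics/s10.png

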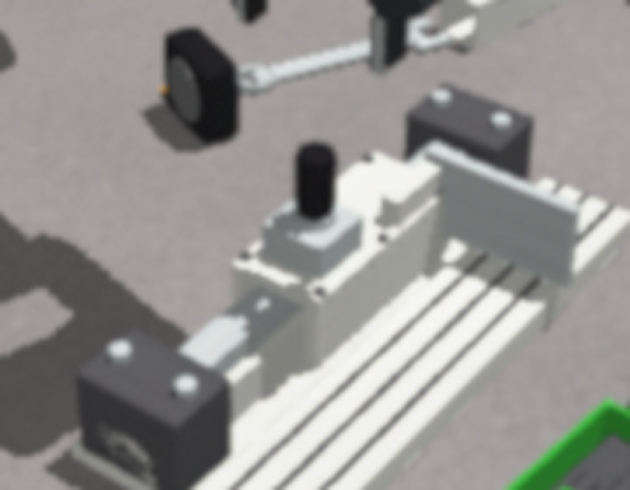

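View pics/w10.png

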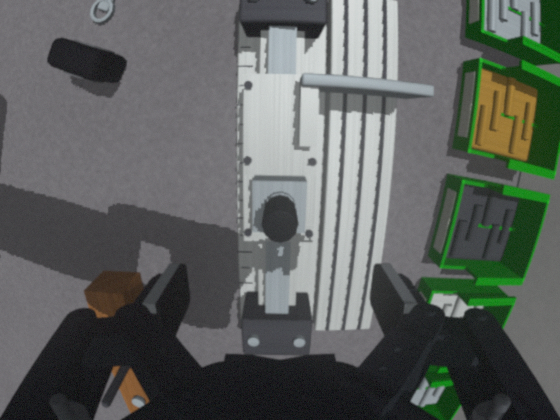

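The pin is upright with its collar on the boss (wrist pixel ≈ (280, 215)). Its top measures 137.6 mm, and 138 mm is expected when it is home. The gripper is clear of it.

```bash
python3 -c "
from rig import *
print(finish_job())"
```

```text
the job is handed in; nothing more can be done
None
```

The length stop is set and the job is handed in at about 23.4 s; `finish_job()` gives no verdict, so success is judged from my own checks.

**What I did:**
- I took the index pin from the rack hole nearest the +y end and lowered it through the bore onto the strip. Contact came at TCP z ≈ 112.6 mm, pressing at roughly 5 N.
- I dragged the carriage about 71 mm along the bar. The pin dropped at TCP y ≈ −15 mm.
- I eased it down 12 mm until the collar seated. The upward force there was about 5 N, and no reading in the whole job went above 7 N in any direction.
- I relieved most of the sideways load, opened the fingers slowly and withdrew 100 mm straight up.

**Last checks:**
- **Pin seated:** the pin's top measures 137.6 mm above the table, against 138 mm expected when home. It stands upright with its collar flat on the boss in the wrist and scene pictures.
- **Gripper clear:** the gripper is fully open and the force reading is near zero.
- **Disagreements:** the top and wrist cameras placed the bore about 2.4 mm apart across the bar. I used a position between them, and the pin went in without side force. At the end the wrist camera put the pin about 1.6 mm in y from where I let go, which is about its calibration error.
- **Other objects:** in those two pictures the tape and spanner look undisturbed, and the punch and clevis are still in the rack. I took a closing top picture but did not view it, so I did not measure the bystanders for small shifts.

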